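# Stack the backup-power units on their mounting plates

## Task

The wall cabinet is being rewired, so stack its four loose units on the two orange mounting plates on the desk: the battery on the long plate with the finned inverter on top of it (fins up, so that it can cool), and the charge controller on the short plate with the circuit breaker block on top of it (levers up). Set each one flat, centred on what it stands on and with its long side along the long side of what is below, and leave the tape, the multimeter and the screwdriver where they are.

Things in the scene. Friction and masses are not known exactly. Their poses are not given: they have to be found in the camera images.
- long_plate: Longer of two orange mounting plates, fixed flat on the desk: 90 x 196 mm, 4 mm thick, with a low lip (4 mm thick, its top 10 mm above the desk) along each of the two short ends, so the inside is 188 mm long; the long sides are open. Origin: plate centre at desk level; the unit stands 4 mm above it. x along the short side, y along the long side (from lip to lip), z up.
- short_plate: Shorter of two orange mounting plates, fixed flat on the desk: 90 x 136 mm, 4 mm thick, with a low lip (4 mm thick, its top 10 mm above the desk) along each of the two short ends, so the inside is 128 mm long; the long sides are open. Origin: plate centre at desk level; the unit stands 4 mm above it. x along the short side, y along the long side (from lip to lip), z up.
- battery: Battery, the largest unit: plain grey plastic block with a dark band round it, loose, upright on the desk, 60 x 140 mm and 60 mm high, 0.45 to 0.8 kg. The top is flat except for a 20 mm long step at its +y end, 12 mm lower, that holds two brass studs. Origin: centre of the underside; x along the short side, y along the long side, z up.
- inverter: Inverter: dark metal block with six upright cooling fins running lengthwise on top, loose, fins up, 54 x 100 mm and 45 mm high (solid body 32 mm, fins 13 mm; the outermost fins are flush with the long sides), 0.26 to 0.46 kg. Origin: centre of the underside; x along the short side, y along the long side, z up.
- controller: Charge controller: white plastic box with a small display and three round keys on its flat top and a row of brass terminals on one long side, loose, flat on the desk, 60 x 108 mm and 42 mm high, 0.15 to 0.26 kg. Origin: centre of the underside; x along the short side, y along the long side, z up.
- breaker: Two-pole circuit breaker block: white, narrow and tall, stepped, loose, standing upright. Base 36 x 84 mm and 45 mm high; above it a nose 36 x 46 mm in the middle up to 65 mm, with two small black levers on top reaching 71 mm; 0.15 to 0.26 kg. Origin: centre of the underside; x along the short side, y along the long side, z up.
- tape_roll: Bystander: black roll of tape lying flat, 60 mm across, 22 mm high. Leave it. Origin: centre of the underside.
- multimeter: Bystander: blue multimeter lying flat, 150 x 74 mm, 42 mm high, long side along its x. Leave it. Origin: centre of the underside.
- screwdriver: Bystander: screwdriver about 0.2 m long, lying on the desk along its x. Leave it.
Things that resemble listed ones, but are neither listed nor needed, are in the scene too. Leave any blue or pink look-alike of the breaker alone.

How it is judged:
By the outcome, as a careful person would: the job done as asked, in the order asked, and still so for the second after the job is handed in, with the robot touching nothing.
It also fails if it takes over 122 s, if anything falls off the work surface, if the arm or the gripper's body presses on something with over 40 N, if the wrist force passes 120 N, or if a joint passes its speed limit or range.

## Robot

A 6-joint arm with a two-finger parallel gripper is mounted at the origin on the work surface. World frame = base frame: x ahead of the robot, y to its left, z up, the work surface at z = 0. Lengths are in m, angles in rad, forces in N, time in s.
With the tool pointing down it reaches from about 0.35 to 0.975 m from the base axis. Payload 4.9 kg.
Tool frame: the origin (TCP) lies where the fingers leave the gripper's body, on its centre line; the fingertips stand 73 mm ahead of it and the grasp point (between the pads) lies 54 mm ahead of it; z points along the fingers, y is the direction in which the jaws open and shut (so a half turn about z gives the same grasp; the last joint's range is limited). The gripper opens to 85 mm and grips with 20 to 120 N. Pads are 22 mm wide; open, the fingers measure 114 mm over their backs; the gripper's body (76 mm by 85 mm) begins 54 mm behind the grasp point. The pads swing forward as they close: fully open they stand 13 mm farther back than shut.
Start: joints at [1.221, 0.053, 1.613, -0, 1.476, -0.119], TCP at [0.143, 0.608, 0.304] pointing down, gripper open.
Joint ranges: [-3.01, 3.01], [-1.01, 2.22], [0.06, 2.58], [-1.02, 4.17], [0.09, 2.62], [-3.14, 3.14]. Speed limits (rad/s): [2.57, 2.57, 3.14, 3.14, 3.14, 3.14].

## Interface

Orientations are given as a rotation vector (axis times angle).
In Python, from station import monitor, vision, workorder gives the robot as it stands.
- The arm moves only by the tool arm_command, never from a script. Its argument "rows" is text: rows parted by semicolons, each of 6 numbers parted by spaces: the shift along the world's x, y, z in mm, then the turn, a rotation vector about the world's x, y, z in degrees. In form: tx ty tz wx wy wz; .... A call has 1 to 12 rows; each row is the pose to reach, as a shift and turn from the pose measured when the call began; what a row does not reach only later rows make up. A row lasts 1/8 s, in which the tool goes at most 62.5 mm and 10.7 degrees, less where a joint would pass 70% of its speed; a pose out of reach is approached as far as the arm can. A call with a gripper value outside its range is refused whole. "jaw" is the opening, from 0 (shut) to 1 (fully open), set as the call begins (left out, the last holds). The fingers move at their own pace and stop on an object; "squeeze" is the grip in N (left out, the last holds). Time passes only in rows, so rows that repeat a pose let the fingers close. It gives the time, the measured TCP pose, the force and the opening at its end, in the units of the state.
- monitor.get_obs(): the state, without advancing time (a new reading comes with each control period).
- vision.get_image(name): name is "side" or "top" or "wrist"; returns a dict with "frame" (480x640x3 uint8, red, green, blue), "vfov" (degrees; the focal length in pixels is half the picture's height over the tangent of half this angle, whatever the lens; pixels are square), "cx", "cy" (the principal point, pixels), "distortion" ([k1, k2, p1, p2, k3] as OpenCV has them; the pictures are not rectified), "R" (3x3) and "t" (3): a world point X has camera coordinates R X + t; the wrist camera has in their place "T_tool_cam" (4x4, takes a point from camera to tool coordinates, whose origin is the TCP and whose axes are the flange's). Camera axes: x right, y down, z forward; pixel columns grow to the right and rows downward; lengths in m; the calibration is good to about 2 mm. A picture is of the moment at which its call begins: read the wrist's pose just before it. There is no depth.
- workorder.finish_job(): hands the job in, once; it reports no verdict.
The state is a dict: "t": time; "q": joint angles; "dq": joint speeds; "effort": joint torques, N m; "tool_pos": TCP position; "tool_rot": TCP orientation; "contact_force": force on the tool from outside, world axes, zero at the start; "wrist_torque": the same for the moment, N m; "opening": finger opening in m.
Only numpy, scipy, OpenCV 4.12 (cv2) and the standard library are available. Lean on these libraries where they do the work, as an engineer would, in place of code of your own. Each camera call takes 0.05 s, during which the arm holds its last target. There are 200 camera calls.

## Working session

There is one attempt and no reset: what is moved stays moved. The work goes in short steps, Python scripts to look and compute and a tool call to move; the robot and the scene stay as the last step left them, time stands still between calls to the robot, and variables do not carry over. Pictures are saved under pics/ and viewed, about 12 in all and at most 16, crops included, and the job is handed in when it is done.

Besides the shell and the picture viewer there is one more tool, called after "Request:" as name(argument=value, ...) on one line, values as JSON. arm_command: Moves the arm, as the interface text tells. Its arguments: {"type":"object","properties":{"rows":{"type":"string"},"jaw":{"type":"number"},"squeeze":{"type":"number"}},"required":["rows"]}

```bash
mkdir -p pics
cat > h.py <<'E'
import numpy as np, cv2
from scipy.spatial.transform import Rotation as Ro
from station import monitor, vision, workorder
def grab(name, fn=None):
    o=monitor.get_obs(); d=vision.get_image(name)
    im=cv2.cvtColor(d["frame"],cv2.COLOR_RGB2BGR)
    f=240/np.tan(np.radians(d["vfov"])/2)
    K=np.array([[f,0,d["cx"]],[0,f,d["cy"]],[0,0,1]])
    D=np.array(d["distortion"],float)
    if "R" in d: R=np.array(d["R"]); t=np.array(d["t"])
    else:
        T=np.eye(4);T[:3,:3]=Ro.from_rotvec(o["tool_rot"]).as_matrix();T[:3,3]=o["tool_pos"]
        T=np.linalg.inv(T@np.array(d["T_tool_cam"])); R=T[:3,:3];t=T[:3,3]
    if fn: cv2.imwrite("pics/"+fn,im)
    return dict(im=im,K=K,D=D,R=R,t=t,o=o)
def cast(c,px,z):
    p=cv2.undistortPoints(np.array(px,float).reshape(-1,1,2),c["K"],c["D"]).reshape(-1,2)
    d=np.c_[p,np.ones(len(p))]@c["R"]; o=-c["R"].T@c["t"]
    s=(z-o[2])/d[:,2]
    return o+d*s[:,None]
def proj(c,X):
    return cv2.projectPoints(np.array(X,float).reshape(-1,1,3),cv2.Rodrigues(c["R"])[0],c["t"],c["K"],c["D"])[0].reshape(-1,2)
E
python3 - <<'E'
from h import *
import pickle
for n in("top","side","wrist"):
    c=grab(n,n+"0.png"); pickle.dump(c,open(n+"0.pkl","wb"))
    print(n,(-c["R"].T@c["t"]).round(3),c["K"][0,0].round(1),c["R"].round(2).tolist())
print(monitor.get_obs())
E
```

```text
top [ 0.426 -0.062  1.33 ] 468.1 [[0.02, -1.0, -0.02], [-1.0, -0.02, -0.05], [0.05, 0.02, -1.0]]
side [-0.001 -0.735  0.817] 463.1 [[0.81, -0.59, -0.01], [-0.4, -0.54, -0.74], [0.43, 0.6, -0.67]]
wrist [0.072 0.625 0.372] 406.5 [[0.23, 0.97, -0.0], [0.93, -0.22, 0.29], [0.28, -0.07, -0.96]]
{'t': 0.15, 'q': array([ 1.22098675e+00,  5.32324315e-02,  1.61395876e+00, -3.51942932e-05,
        1.47599715e+00, -1.18991557e-01]), 'dq': array([ 0.00051777, -0.00141834, -0.00531214,  0.0005345 , -0.00230762,
       -0.00217817]), 'effort': array([ 7.91003858e-04, -3.94245636e+01, -3.70720589e+01, -6.98822009e-05,
        4.65172052e-03,  1.27763677e-06]), 'tool_pos': array([0.14286005, 0.60808111, 0.30294032]), 'tool_rot': array([-3.61719679e-01, -3.12035941e+00,  2.45047536e-03]), 'contact_force': array([ 0.10920204, -0.17440687, -0.37179098]), 'wrist_torque': array([-0.00600798, -0.03252294, -0.0266267 ]), 'opening': 0.0855216979593081}
```

View pics/top0.png

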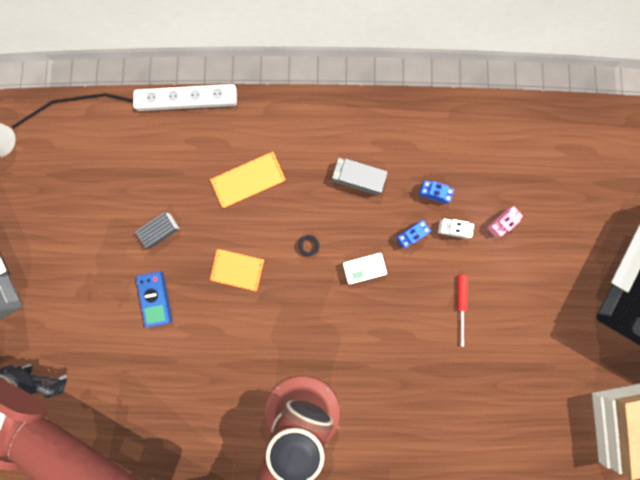

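View pics/side0.png

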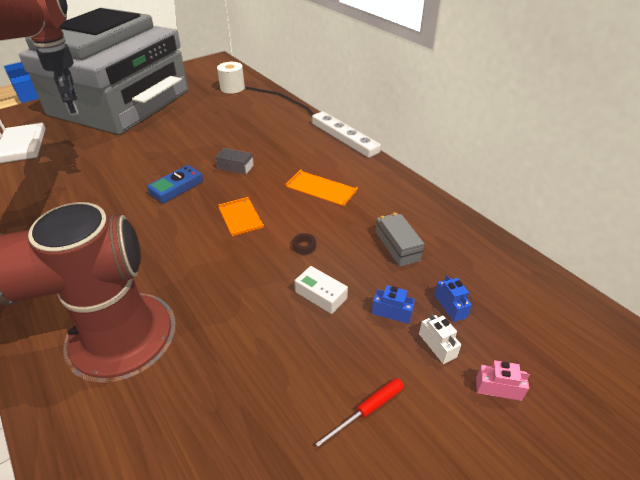

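The top view shows the battery at (360,177) with its studs at the left end. The controller is at (365,268), the white breaker at (456,228) and the inverter at (157,231). The long plate is at (248,180) and the short plate at (237,270).

```bash
cat > m0.py <<'E'
from h import *
import pickle
c=pickle.load(open("top0.pkl","rb")); im=c["im"]
hsv=cv2.cvtColor(im,cv2.COLOR_BGR2HSV); H,S,V=cv2.split(hsv)
og=((H>8)&(H<28)&(S>190)&(V>200)); gray=(S<75)
for n,m,x,y,w,zs in [("long",og,248,180,50,.004),("short",og,237,270,45,.004),("batt",gray,360,177,40,.03),("inv",gray,157,231,35,.0225),("ctrl",gray,365,268,35,.021),("brk",gray,456,228,26,.025)]:
    k=np.zeros(im.shape[:2],np.uint8); k[y-w:y+w,x-w:x+w]=m[y-w:y+w,x-w:x+w]
    k=cv2.morphologyEx(k,cv2.MORPH_CLOSE,np.ones((5,5)))
    cs=max(cv2.findContours(k,0,2)[0],key=cv2.contourArea)
    P=cast(c,cs.reshape(-1,2),zs)[:,:2]*1000
    (cx,cy),(a,b),th=cv2.minAreaRect(P.astype(np.float32))
    if a>b: th+=90; a,b=b,a
    # th = direction of short side
    print(n,"c",round(cx,1),round(cy,1),"dims",round(a,1),round(b,1),"short-axis deg",round((th+90)%180-90,1),"r",round(np.hypot(cx,cy)))
E
python3 m0.py
```

```text
Traceback (most recent call last):
  File "m0.py", line 9, in <module>
    cs=max(cv2.findContours(k,0,2)[0],key=cv2.contourArea)
ValueError: max() iterable argument is empty
```

```bash
python3 - <<'E'
import cv2
h=cv2.cvtColor(cv2.imread("pics/top0.png"),cv2.COLOR_BGR2HSV)
for x,y in[(248,180),(237,270),(300,150),(360,177),(157,231),(340,172),(355,185),(365,262)]:print(x,y,h[y,x])
E
sed -i 's/S>190)&(V>200)/S>170)\&(V>190)/' m0.py; python3 m0.py
```

```text
248 180 [ 26 130 255]
237 270 [ 25 134 255]
300 150 [ 11 134 185]
360 177 [ 60   3 237]
157 231 [105  11 140]
340 172 [ 30   3 192]
355 185 [ 15   4 114]
365 262 [  0   0 255]
long c 581.1 239.1 dims 1.8 9.2 short-axis deg -17.5 r 628
short c 350.2 170.8 dims 0.0 0.0 short-axis deg 0.0 r 390
batt c 671.5 -149.4 dims 74.7 147.2 short-axis deg -16.4 r 688
inv c 510.9 423.0 dims 66.3 116.5 short-axis deg 34.2 r 663
ctrl c 413.0 -168.2 dims 66.6 116.3 short-axis deg 15.8 r 446
brk c 529.8 -423.5 dims 49.7 101.0 short-axis deg -9.2 r 678
```

```bash
sed -i 's/^hsv.*/&/; s/og=.*; gray/og=((H>14)\&(H<34)\&(S>90)\&(V>225)); gray/' m0.py; python3 m0.py|head -2
```

```text
long c 661.5 169.0 dims 92.1 199.7 short-axis deg 24.8 r 683
short c 402.7 193.6 dims 91.3 138.4 short-axis deg -12.1 r 447
```

Request:
arm_command(rows="40 -40 0 0 0 -8; 80 -80 0 0 0 -16; 120 -120 0 0 0 -24; 160 -160 0 0 0 -32; 200 -200 0 0 0 -40; 240 -240 0 0 0 -48; 280 -280 0 0 0 -56; 320 -320 0 0 0 -64; 360 -360 0 0 0 -70; 397 -400 0 0 0 -77; 397 -400 0 0 0 -77; 397 -400 0 0 0 -77", jaw=1)

```text
t: 1.65
tool_pos: [0.5395, 0.2081, 0.3025]
tool_rot: [-2.224, -2.216, 0.003]
contact_force: [0.8, -0.1, 0.0]
opening: 0.0856
```

```bash
cat > plates.py <<'E'
from h import *
c=grab("wrist","w1.png"); H,S,V=cv2.split(cv2.cvtColor(c["im"],cv2.COLOR_BGR2HSV))
print(c["o"]["t"],c["o"]["tool_pos"].round(4),c["o"]["tool_rot"].round(4), c["o"]["dq"].round(3))
k=((H>8)&(H<34)&(S>120)&(V>215)).astype(np.uint8)
k=cv2.morphologyEx(k,cv2.MORPH_OPEN,np.ones((5,5)))
for cs in cv2.findContours(k,0,1)[0]:
    if cv2.contourArea(cs)<4000: continue
    for z in(.004,.010):
        P=cast(c,cs.reshape(-1,2),z)[:,:2]*1000
        (cx,cy),(a,b),th=cv2.minAreaRect(P.astype(np.float32))
        if a>b: th+=90; a,b=b,a
        print(z,"c",round(cx,1),round(cy,1),"dims",round(a,1),round(b,1),"short",round((th+90)%180-90,1))
    print(cs.reshape(-1,2).min(0),cs.reshape(-1,2).max(0))
E
python3 plates.py
```

```text
1.65 [0.5395 0.2081 0.3025] [-2.2241 -2.2157  0.0026] [ 0.027 -0.011  0.005 -0.002 -0.001  0.   ]
0.004 c 402.7 194.8 dims 91.8 131.7 short -11.8
0.01 c 405.0 196.2 dims 90.3 129.6 short -11.8
[119 135] [227 287]
0.004 c 661.3 171.2 dims 91.3 190.8 short 24.7
0.01 c 659.3 173.0 dims 89.8 187.6 short 24.7
[363 125] [517 329]
```

View pics/w1.png

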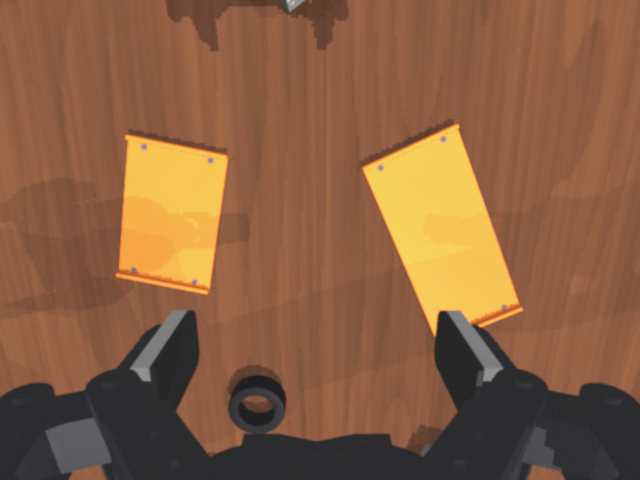

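The wrist view shows the short plate at (172,215) and the long plate at (442,228), and it agrees with the top view. Next is the battery.

Request:
arm_command(rows="20 -50 -10 0 0 -3; 40 -100 -20 0 0 -6; 60 -150 -30 0 0 -8; 80 -200 -40 0 0 -10; 100 -250 -55 0 0 -12; 120 -300 -70 0 0 -15; 131 -348 -82 0 0 -16; 131 -348 -82 0 0 -16; 131 -348 -82 0 0 -16")

```text
t: 2.82
tool_pos: [0.6702, -0.1377, 0.2206]
tool_rot: [-2.508, -1.888, 0.001]
contact_force: [0.4, -1.1, 0.1]
opening: 0.0854
```

```bash
cat > look.py <<'E'
from h import *
import sys,pickle
c=grab("wrist",sys.argv[1]+".png"); pickle.dump(c,open(sys.argv[1]+".pkl","wb")); o=c["o"]
r=Ro.from_rotvec(o["tool_rot"]).as_matrix()
print("t",o["t"],"pos",(o["tool_pos"]*1000).round(1),"jawyaw",np.degrees(np.arctan2(r[1,1],r[0,1])).round(2),"tilt",r[:,2].round(4),"f",o["contact_force"].round(1),"open",round(o["opening"]*1000,1))
E
python3 look.py w2
```

```text
t 2.825 pos [ 670.2 -137.7  220.6] jawyaw -16.06 tilt [-0.0025  0.0017 -1.    ] f [ 0.4 -1.1  0.1] open 85.4
```

View pics/w2.png

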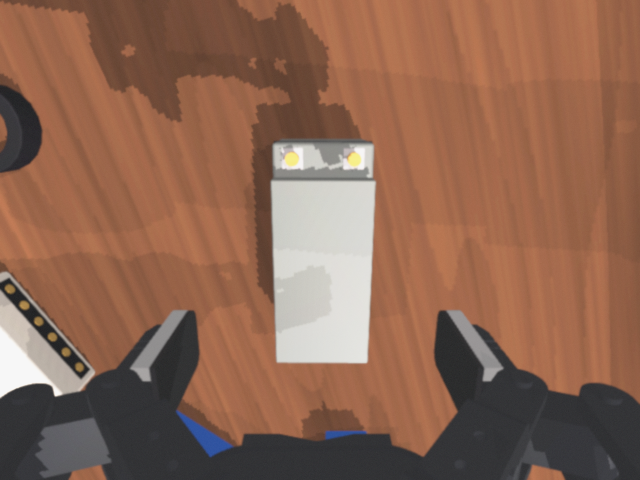

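Battery top face corners are at (272,180), (375,180), (368,362) and (277,362), with the brass studs at (291,158) and (354,158).

```bash
cat > q.py <<'E'
# usage: quad(name, corners[+y-left,+y-right,-y-right,-y-left], z)
from h import *
import pickle
def quad(n,px,z,ref=True):
    c=pickle.load(open(n+".pkl","rb")); p=np.array(px,np.float32).reshape(-1,1,2)
    if ref:
        cv2.cornerSubPix(cv2.cvtColor(c["im"],cv2.COLOR_BGR2GRAY),p,(4,4),(-1,-1),(3,20,.01))
    P=cast(c,p.reshape(-1,2),z)[:,:2]*1000
    e=(P[1]+P[2]-P[0]-P[3])/2; l=(P[0]+P[1]-P[2]-P[3])/2
    print(p.reshape(-1,2).round(1).tolist()); print("centre",P.mean(0).round(1),"w",np.linalg.norm(e).round(1),"l",np.linalg.norm(l).round(1),"short deg",np.degrees(np.arctan2(e[1],e[0])).round(2),"long-90",(np.degrees(np.arctan2(l[1],l[0]))-90).round(2))
    return P
E
python3 -c "
from q import *
P=quad('w2',[(272,180),(375,180),(368,362),(277,362)],.06)
m=(P[2]+P[3])/2; u=(P[0]+P[1])/2-m; u/=np.linalg.norm(u); print('origin', m+70*u)"
```

```text
[[270.6000061035156, 180.39999389648438], [372.5, 179.5], [366.6000061035156, 362.5], [276.3999938964844, 361.8999938964844]]
centre [ 668.3 -157.4] w 58.3 l 118.9 short deg -15.89 long-90 -15.81
origin [ 671.16417528 -147.2267918 ]
```

Request:
arm_command(rows="1 -9.5 -20 0 0 0.2; 1 -9.5 -60 0 0 0.2; 1 -9.5 -100 0 0 0.2; 1 -9.5 -128 0 0 0.2; 1 -9.5 -129 0 0 0.2; 1 -9.5 -129 0 0 0.2")

```text
t: 3.62
tool_pos: [0.6717, -0.1467, 0.0928]
tool_rot: [-2.504, -1.895, 0.0]
contact_force: [0.6, 0.4, 1.1]
opening: 0.0856
```

Request:
arm_command(rows="0 0 0 0 0 0; 0 0 0 0 0 0; 0 0 0 0 0 0; 0 0 0 0 0 0; 0 0 0 0 0 0; 0 0 0 0 0 0", jaw=0, squeeze=60)

```text
t: 4.38
tool_pos: [0.6725, -0.1468, 0.0953]
tool_rot: [2.505, 1.895, 0.002]
contact_force: [-1.6, 1.4, 5.8]
opening: 0.0592
```

Request:
arm_command(rows="0 0 30 0 0 0; 0 0 60 0 0 0; 0 40 60 0 0 5; 0 85 60 0 0 10; -2 130 60 0 0 15; -4 175 60 0 0 20; -6 220 60 0 0 26; -8 265 60 0 0 32; -10 300 60 0 0 37; -11 315.8 60 0 0 40.6; -11 315.8 60 0 0 40.6; -11 315.8 60 0 0 40.6")

```text
t: 5.88
tool_pos: [0.6612, 0.1682, 0.1546]
tool_rot: [-1.693, -2.645, -0.0]
contact_force: [-0.0, -0.6, -6.2]
opening: 0.0593
```

```bash
python3 look.py w3
```

```text
t 5.875 pos [661.2 168.2 154.6] jawyaw 24.75 tilt [-5.e-04  5.e-04 -1.e+00] f [-0.  -0.6 -6.2] open 59.3
```

View pics/w3.png

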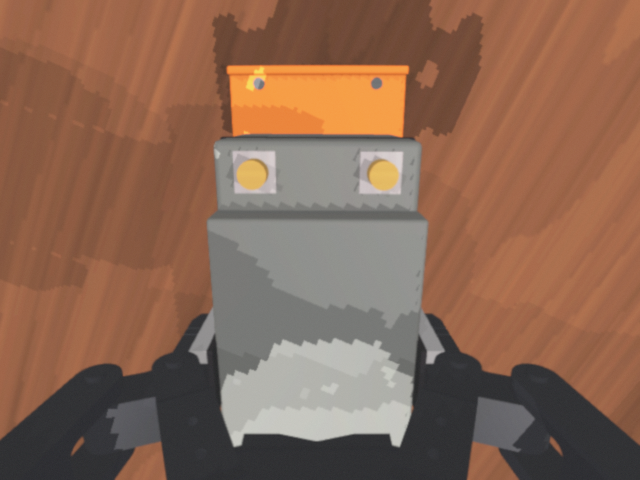

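Run:
```python
from h import *
import pickle
c=pickle.load(open("w3.pkl","rb"))
P=cast(c,[(228,66),(408,66)],.010)[:,:2]*1000
e=P[1]-P[0]; a=np.arctan2(e[1],e[0]); print("lip w",np.linalg.norm(e),np.degrees(a))
a=np.radians(24.75);L=np.array([-np.sin(a),np.cos(a)]);X=np.array([np.cos(a),np.sin(a)])
pc=P.mean(0)-98*L; print("plate centre",pc)
zb=.0593
P=cast(c,[(209,217),(427,217)],.060+zb)[:,:2]*1000; print("w",np.linalg.norm(P[1]-P[0]),np.degrees(np.arctan2(*(P[1]-P[0])[::-1])))
bc=P.mean(0)-50*L
print("batt",bc,"plate-batt along x,y",(pc-bc)@X,(pc-bc)@L)
P=cast(c,[(216,141),(420,141)],.048+zb)[:,:2]*1000; print("w",np.linalg.norm(P[1]-P[0]));bc=P.mean(0)-70*L
print("batt2",bc,(pc-bc)@X,(pc-bc)@L)
```

```text
lip w 88.18205336088946 24.781815556978994
plate centre [662.65592414 168.65809182]
w 57.73920105703859 24.80213426809382
batt [663.11679029 167.15050755] plate-batt along x,y 0.2126323866942952 1.5620484641756525
w 57.1284197580172
batt2 [663.55003431 166.21162913] 0.2122553823390193 2.596066321709534
```

Request:
arm_command(rows="-0.4 1.6 -20 0 0 0; -0.4 1.6 -40 0 0 0; -0.4 1.6 -50 0 0 0; -0.4 1.6 -54 0 0 0; -0.4 1.6 -55 0 0 0; -0.4 1.6 -56 0 0 0; -0.4 1.6 -56 0 0 0")

```text
t: 6.8
tool_pos: [0.6614, 0.1697, 0.0994]
tool_rot: [1.694, 2.645, 0.002]
contact_force: [0.6, -0.6, -5.2]
opening: 0.059
```

Request:
arm_command(rows="0 0 -1 0 0 0; 0 0 -1.5 0 0 0; 0 0 -1.5 0 0 0")

```text
t: 7.18
tool_pos: [0.6615, 0.1697, 0.0993]
tool_rot: [1.694, 2.646, 0.001]
contact_force: [-5.1, -0.4, 5.0]
opening: 0.059
```

Request:
arm_command(rows="0 0 0 0 0 0; 0 0 0 0 0 0; 0 0 0 0 0 0; 0 0 0 0 0 0; 0 0 40 0 0 0; 0 0 90 0 0 0; 0 0 140 0 0 0; 0 0 140 0 0 0; 0 0 140 0 0 0", jaw=1)

```text
t: 8.3
tool_pos: [0.6613, 0.1697, 0.2389]
tool_rot: [-1.694, -2.646, -0.001]
contact_force: [-0.4, 0.0, -0.1]
opening: 0.0853
```

```bash
python3 look.py w4
```

```text
t 8.3 pos [661.3 169.7 238.9] jawyaw 24.74 tilt [ 3.e-04  5.e-04 -1.e+00] f [-0.4  0.  -0.1] open 85.3
```

View pics/w4.png

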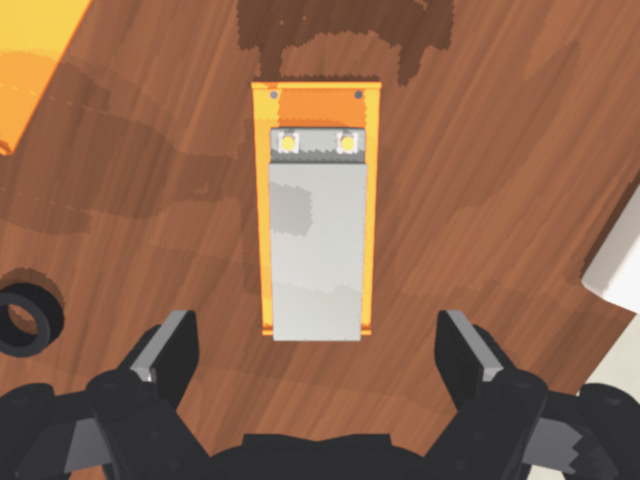

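Run:
```python
from q import *
P=quad('w4',[(269,162),(366,162),(361,341),(273,341)],.064)
m=(P[2]+P[3])/2; u=(P[0]+P[1])/2-m; u/=np.linalg.norm(u); print('batt', m+70*u,(P[0]+P[1])/2-50*u)
Q=quad('w4',[(252,83),(380,83),(371,334),(263,334)],.010,False)
```

```text
[[268.8999938964844, 163.3000030517578], [365.5, 163.60000610351562], [359.70001220703125, 340.1000061035156], [273.70001220703125, 340.1000061035156]]
centre [667.5 159. ] w 58.0 l 118.7 short deg 24.68 long-90 24.64
batt [663.06862179 168.69291253] [663.61803393 167.49484738]
[[252.0, 83.0], [380.0, 83.0], [371.0, 334.0], [263.0, 334.0]]
centre [662.5 169.2] w 88.7 l 194.3 short deg 24.78 long-90 25.0
```

Request:
arm_command(rows="-25 43 0 0 0 2; -50 86 0 0 0 4; -75 130 0 0 0 6; -100 173 0 0 0 8; -125 216 -5 0 0 9; -150 260 -14 0 0 9.5; -150 260 -14 0 0 9.5; -150 260 -14 0 0 9.5")

```text
t: 9.35
tool_pos: [0.5102, 0.429, 0.2214]
tool_rot: [-1.467, -2.775, 0.006]
contact_force: [0.7, -0.2, 0.4]
opening: 0.0855
```

```bash
python3 look.py w5
```

```text
t 9.35 pos [510.2 429.  221.4] jawyaw 34.26 tilt [-0.0045 -0.0023 -1.    ] f [ 0.7 -0.2  0.4] open 85.5
```

View pics/w5.png

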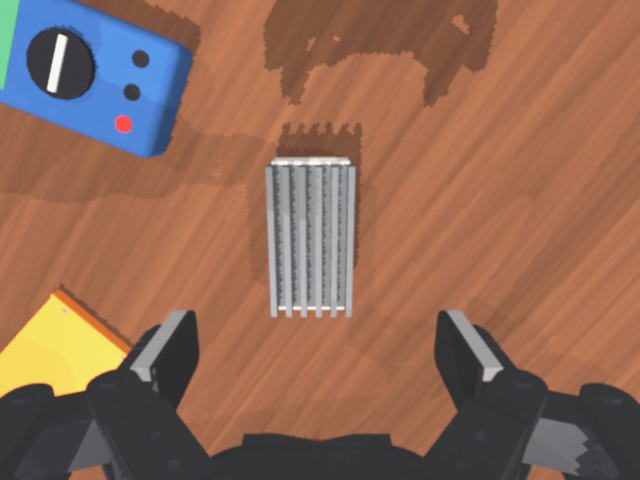

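Inverter fin corners are at (265,167), (356,167), (352,317) and (269,317).

Run:
```python
from q import *
quad('w5',[(265.5,166.5),(355.5,166.5),(352,317.5),(269.5,317.5)],.045,False)
```

```text
[[265.5, 166.5], [355.5, 166.5], [352.0, 317.5], [269.5, 317.5]]
centre [509.9 422.6] w 54.7 l 100.4 short deg 34.4 long-90 34.15
```

Request:
arm_command(rows="-0.7 -6.2 -30 0 0 0; -0.7 -6.2 -80 0 0 0; -0.7 -6.2 -120 0 0 0; -0.7 -6.2 -139 0 0 0; -0.7 -6.2 -139 0 0 0; -0.7 -6.2 -139 0 0 0")

```text
t: 10.15
tool_pos: [0.5116, 0.423, 0.0854]
tool_rot: [-1.47, -2.775, -0.0]
contact_force: [0.3, 0.2, 0.4]
opening: 0.0853
```

Request:
arm_command(rows="0 0 0 0 0 0; 0 0 0 0 0 0; 0 0 0 0 0 0; 0 0 0 0 0 0; 0 0 0 0 0 0; 0 0 0 0 0 0", jaw=0, squeeze=50)

```text
t: 10.9
tool_pos: [0.512, 0.4234, 0.0876]
tool_rot: [-1.47, -2.776, -0.001]
contact_force: [-2.5, -1.4, 6.3]
opening: 0.0531
```

Request:
arm_command(rows="0 0 45 0 0 0; 0 0 90 0 0 0; 15 -25 110 0 0 -1; 38 -65 110 0 0 -3; 62 -105 110 0 0 -5; 86 -145 110 0 0 -7; 110 -187 110 0 0 -8; 134 -228 110 0 0 -9; 146 -248 110 0 0 -9.5; 150 -255 110 0 0 -9.5; 150 -255 110 0 0 -9.5; 150 -255 110 0 0 -9.5")

```text
t: 12.4
tool_pos: [0.6613, 0.1698, 0.1974]
tool_rot: [-1.693, -2.646, -0.001]
contact_force: [0.4, 0.5, -5.2]
opening: 0.0529
```

```bash
python3 look.py w6
```

```text
t 12.4 pos [661.3 169.8 197.4] jawyaw 24.79 tilt [-2.0e-04  1.1e-03 -1.0e+00] f [ 0.4  0.5 -5.2] open 52.9
```

View pics/w6.png

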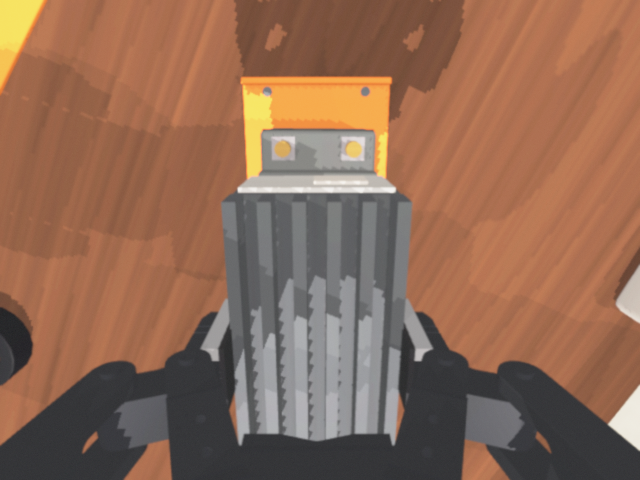

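Run:
```python
from h import *
import pickle
c=pickle.load(open("w6.pkl","rb"))
a=np.radians(24.75);L=np.array([-np.sin(a),np.cos(a)]);X=np.array([np.cos(a),np.sin(a)])
for n,px,z,d in[("batt",[(262,130),(375,130)],.052,70),("inv body top",[(238,191),(396,191)],.1418,50),("fin",[(222,202),(411,202)],.1548,50),("lip",[(242,77),(391,77)],.010,98)]:
    P=cast(c,px,z)[:,:2]*1000; m=P.mean(0)-d*L
    print(n,"w",np.linalg.norm(P[1]-P[0]).round(1),m.round(1),"X",(m@X).round(1),"L",(m@L).round(1),np.degrees(np.arctan2(*(P[1]-P[0])[::-1])).round(2))
```

```text
batt w 57.8 [664.1 168.1] X 673.5 L -125.3 24.82
inv body top w 49.0 [661.6 171.7] X 672.7 L -121.0 24.82
fin w 53.0 [661.8 170.9] X 672.5 L -121.9 24.83
lip w 88.2 [662.6 168.9] X 672.4 L -124.1 24.81
```

Request:
arm_command(rows="1.5 -1.9 0 0 0 0; 1.5 -1.9 -15 0 0 0; 1.5 -1.9 -30 0 0 0; 1.5 -1.9 -40 0 0 0; 1.5 -1.9 -44 0 0 0; 1.5 -1.9 -45.5 0 0 0; 1.5 -1.9 -46.5 0 0 0; 1.5 -1.9 -46.5 0 0 0")

```text
t: 13.45
tool_pos: [0.6632, 0.1679, 0.1517]
tool_rot: [1.693, 2.646, 0.002]
contact_force: [0.1, -0.9, -3.7]
opening: 0.0535
```

Request:
arm_command(rows="0 0 -1 0 0 0; 0 0 -1 0 0 0; 0 0 -1 0 0 0")

```text
t: 13.82
tool_pos: [0.6632, 0.1679, 0.1516]
tool_rot: [1.693, 2.646, 0.002]
contact_force: [-4.2, -0.2, 4.1]
opening: 0.0531
```

Request:
arm_command(rows="0 0 0 0 0 0; 0 0 0 0 0 0; 0 0 0 0 0 0; 0 0 0 0 0 0; 0 0 40 0 0 0; 0 0 80 0 0 0; 0 0 120 0 0 0; 0 0 120 0 0 0; 0 0 120 0 0 0", jaw=1)

```text
t: 14.95
tool_pos: [0.663, 0.1679, 0.2709]
tool_rot: [-1.693, -2.646, -0.001]
contact_force: [-0.4, 1.0, 0.2]
opening: 0.0854
```

```bash
python3 look.py w7
```

```text
t 14.95 pos [663.  167.9 270.9] jawyaw 24.79 tilt [ 3.e-04  8.e-04 -1.e+00] f [-0.4  1.   0.2] open 85.4
```

View pics/w7.png

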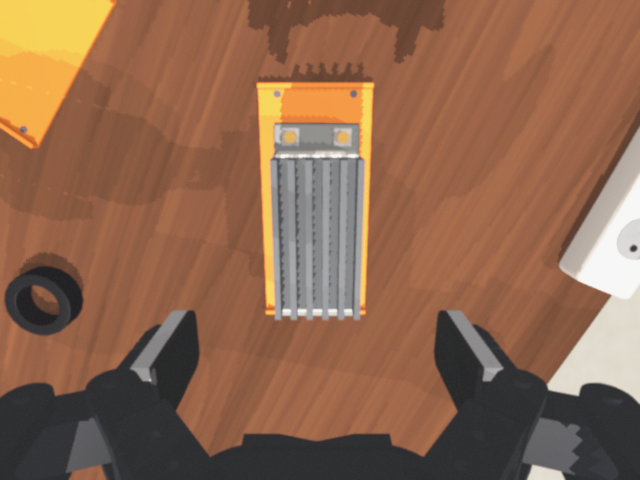

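Run:
```python
from q import *
quad('w7',[(271,158.5),(363.5,158.5),(360,319.5),(275,319.5)],.109,False)
quad('w7',[(257.5,83),(373.5,83),(367,313.5),(266,313.5)],.010,False)
c=pickle.load(open("w7.pkl","rb"))
a=np.radians(24.75);L=np.array([-np.sin(a),np.cos(a)])
P=cast(c,[(274,124),(359,124)],.052)[:,:2]*1000; print("batt",P.mean(0)-70*L)
```

```text
[[271.0, 158.5], [363.5, 158.5], [360.0, 319.5], [275.0, 319.5]]
centre [663.9 169.5] w 52.8 l 100.4 short deg 24.83 long-90 24.95
[[257.5, 83.0], [373.5, 83.0], [367.0, 313.5], [266.0, 313.5]]
centre [662.9 169.5] w 89.7 l 194.4 short deg 24.82 long-90 25.05
batt [664.20658577 167.38168501]
```

Request:
arm_command(rows="-28 -37 0 0 0 -1; -56 -73 0 0 0 -2; -84 -110 -5 0 0 -3; -112 -147 -10 0 0 -4; -140 -184 -20 0 0 -5; -168 -220 -30 0 0 -6; -196 -257 -40 0 0 -7; -224 -294 -50 0 0 -8; -250 -328 -50 0 0 -9; -250 -328 -50 0 0 -9; -250 -328 -50 0 0 -9")

```text
t: 16.38
tool_pos: [0.4123, -0.1598, 0.2187]
tool_rot: [-1.893, -2.502, -0.0]
contact_force: [0.3, -0.5, 0.0]
opening: 0.0856
```

```bash
python3 look.py w8
```

```text
t 16.375 pos [ 412.3 -159.8  218.7] jawyaw 15.77 tilt [-0.0029  0.0022 -1.    ] f [ 0.3 -0.5  0. ] open 85.6
```

View pics/w8.png

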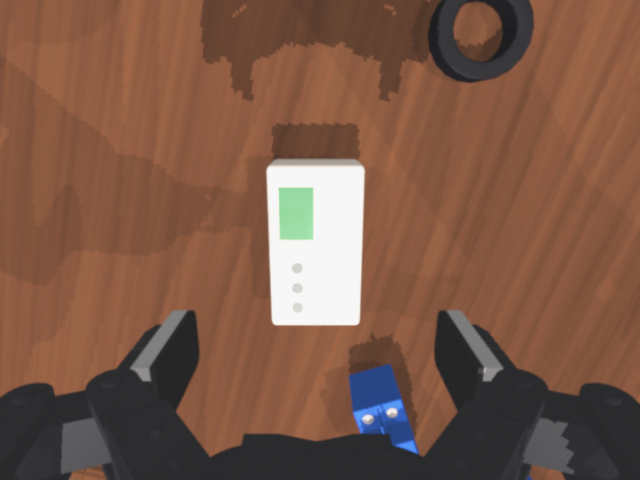

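Controller corners are at (267,166), (364,166), (360,325) and (271,325). A blue look-alike stands beyond its −y end at (380,410).

Run:
```python
from q import *
quad('w8',[(267,165.5),(364.5,165.5),(360.5,325.5),(271.5,325.5)],.042,False)
c=pickle.load(open("w8.pkl","rb"));print(cast(c,[(349,372),(390,366)],.045)[:,:2]*1000)
```

```text
[[267.0, 165.5], [364.5, 165.5], [360.5, 325.5], [271.5, 325.5]]
centre [ 414.5 -166.8] w 59.3 l 107.1 short deg 15.86 long-90 15.87
[[ 460.56353678 -245.24942243]
 [ 486.43627525 -232.93057095]]
```

Request:
arm_command(rows="1.4 -6.8 -30 0 0 0; 1.4 -6.8 -80 0 0 0; 1.4 -6.8 -120 0 0 0; 1.4 -6.8 -135 0 0 0; 1.4 -6.8 -135 0 0 0; 1.4 -6.8 -135 0 0 0")

```text
t: 17.18
tool_pos: [0.4154, -0.1669, 0.0858]
tool_rot: [1.894, 2.507, 0.0]
contact_force: [-0.0, -0.3, -0.0]
opening: 0.0852
```

Request:
arm_command(rows="0 0 0 0 0 0; 0 0 0 0 0 0; 0 0 0 0 0 0; 0 0 0 0 0 0; 0 0 0 0 0 0; 0 0 0 0 0 0", jaw=0, squeeze=40)

```text
t: 17.92
tool_pos: [0.4164, -0.1677, 0.0878]
tool_rot: [1.892, 2.505, 0.0]
contact_force: [-1.1, 0.4, 6.0]
opening: 0.0589
```

Request:
arm_command(rows="0 0 35 0 0 0; 0 0 60 0 0 0; -1 45 60 0 0 -3; -3 90 60 0 0 -7; -5 135 60 0 0 -11; -7 180 60 0 0 -15; -9 225 60 0 0 -19; -11 270 60 0 0 -22; -12 315 60 0 0 -25; -13 350 60 0 0 -27.5; -13.5 359.5 60 0 0 -27.8; -13.5 359.5 60 0 0 -27.8")

```text
t: 19.42
tool_pos: [0.4028, 0.1918, 0.1478]
tool_rot: [2.436, 1.978, -0.002]
contact_force: [0.3, -0.8, -1.3]
opening: 0.0593
```

```bash
python3 look.py w9
```

```text
t 19.425 pos [402.8 191.8 147.8] jawyaw -11.84 tilt [ 0.0013 -0.0031 -1.    ] f [ 0.3 -0.8 -1.3] open 59.3
```

View pics/w9.png

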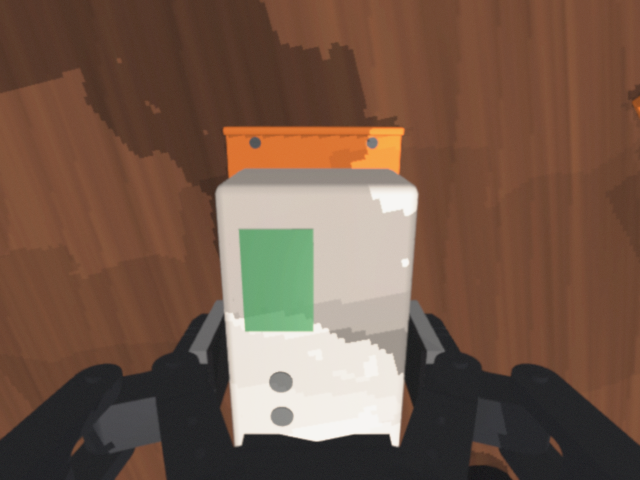

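Run:
```python
from h import *
import pickle
c=pickle.load(open("w9.pkl","rb"))
a=np.radians(-11.9);L=np.array([-np.sin(a),np.cos(a)]);X=np.array([np.cos(a),np.sin(a)])
for n,px,z,d in[("lip",[(223,127.5),(404.5,127.5)],.010,68),("ctrl",[(216,185),(418,185)],.102,54)]:
    P=cast(c,px,z)[:,:2]*1000; m=P.mean(0)-d*L
    print(n,"w",np.linalg.norm(P[1]-P[0]).round(1),m.round(1),"X",(m@X).round(1),"L",(m@L).round(1),np.degrees(np.arctan2(*(P[1]-P[0])[::-1])).round(2))
```

```text
lip w 89.4 [402.8 192.6] X 354.5 L 271.5 -11.82
ctrl w 57.5 [404.3 193. ] X 355.8 L 272.3 -11.82
```

Request:
arm_command(rows="-1.2 -0.2 -20 0 0 0; -1.2 -0.2 -40 0 0 0; -1.2 -0.2 -50 0 0 0; -1.2 -0.2 -54 0 0 0; -1.2 -0.2 -56 0 0 0; -1.2 -0.2 -57 0 0 0; -1.2 -0.2 -57.5 0 0 0")

```text
t: 20.35
tool_pos: [0.4023, 0.191, 0.0918]
tool_rot: [2.436, 1.977, -0.002]
contact_force: [-4.9, -3.4, 8.3]
opening: 0.0591
```

Request:
arm_command(rows="0 0 0 0 0 0; 0 0 0 0 0 0; 0 0 0 0 0 0; 0 0 0 0 0 0; 0 0 40 0 0 0; 0 0 90 0 0 0; 0 0 140 0 0 0; 0 0 140 0 0 0; 0 0 140 0 0 0", jaw=1)

```text
t: 21.48
tool_pos: [0.402, 0.191, 0.2313]
tool_rot: [2.437, 1.977, -0.003]
contact_force: [-1.1, -0.4, -0.5]
opening: 0.085
```

```bash
python3 look.py w10
```

```text
t 21.475 pos [402.  191.  231.3] jawyaw -11.88 tilt [ 7.e-04 -4.e-03 -1.e+00] f [-1.1 -0.4 -0.5] open 85.0
```

View pics/w10.png

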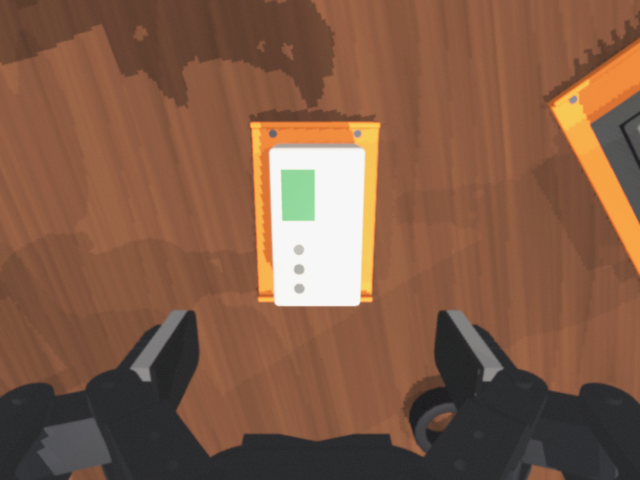

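Run:
```python
from q import *
quad('w10',[(269,147.5),(365,147.5),(360.5,305.5),(274,305.5)],.046,False)
quad('w10',[(250,123),(380.5,123),(373,300),(259,300)],.010,False)
```

```text
[[269.0, 147.5], [365.0, 147.5], [360.5, 305.5], [274.0, 305.5]]
centre [404.1 192.7] w 59.2 l 106.6 short deg -11.86 long-90 -11.73
[[250.0, 123.0], [380.5, 123.0], [373.0, 300.0], [259.0, 300.0]]
centre [403.2 193.3] w 89.6 l 133.5 short deg -11.86 long-90 -11.64
```

Request:
arm_command(rows="11 -50 10 0 0 0; 22 -105 15 0 0 0; 33 -160 15 0 0 1; 45 -215 15 0 0 1; 56 -270 15 0 0 1; 68 -325 15 0 0 2; 80 -380 15 0 0 2; 92 -435 10 0 0 2; 103 -490 5 0 0 2.7; 115 -545 4 0 0 2.7; 128 -606 4 0 0 2.7; 128 -606 4 0 0 2.7", jaw=1)

```text
t: 23.02
tool_pos: [0.5286, -0.4182, 0.2301]
tool_rot: [-2.394, -2.03, 0.007]
contact_force: [-0.2, 0.3, -0.6]
opening: 0.0851
```

Request:
arm_command(rows="0 0 0 0 0 0; 0 0 0 0 0 0")

```text
t: 23.28
tool_pos: [0.5281, -0.4168, 0.2286]
tool_rot: [-2.391, -2.03, 0.007]
contact_force: [-0.1, 0.2, -1.0]
opening: 0.0857
```

```bash
python3 look.py w11
```

```text
t 23.275 pos [ 528.1 -416.8  228.6] jawyaw -9.35 tilt [-6.7e-03  7.0e-04 -1.0e+00] f [-0.1  0.2 -1. ] open 85.7
```

View pics/w11.png

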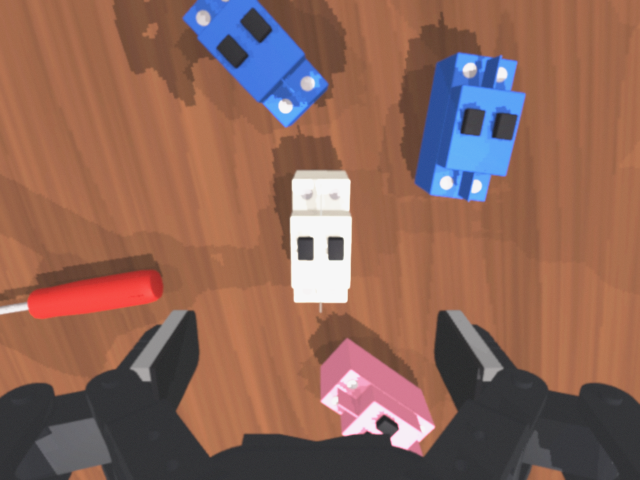

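The breaker's base end is at rows 171, columns 292–350. Its nose edge is at row 215, columns 290–352, and the levers are at (306,248) and (336,248). The blue and pink look-alikes are clear of the jaws if I open them less.

Run:
```python
from h import *
import pickle
c=pickle.load(open("w11.pkl","rb"))
P0=cast(c,[(292,171),(350,171)],.045)[:,:2]*1000
P1=cast(c,[(290.5,215),(352,215)],.065)[:,:2]*1000
Q=cast(c,[(293,302),(349,302)],.045)[:,:2]*1000
lev=cast(c,[(306,248),(336,248)],.071)[:,:2]*1000
e=P1[1]-P1[0]; a=np.arctan2(e[1],e[0]); L=np.array([-np.sin(a),np.cos(a)])
l=P0.mean(0)-Q.mean(0)
print(np.degrees(a),[np.degrees(np.arctan2(*(p[1]-p[0])[::-1])).round(1) for p in(P0,P1,Q)],[np.linalg.norm(p[1]-p[0]).round(1) for p in(P0,P1,Q)],"len",np.linalg.norm(l),np.degrees(np.arctan2(l[1],l[0]))-90)
print(P0.mean(0)-42*L,P1.mean(0)-23*L,(P0.mean(0)+Q.mean(0))/2,lev.mean(0))
print(cast(c,[(348,340),(320,380),(420,190),(435,55)],.045)[:,:2]*1000)
```

```text
-9.21726752027391 [np.float64(-9.3), np.float64(-9.2), np.float64(-9.1)] [np.float64(35.9), np.float64(36.1), np.float64(38.2)] len 88.86969082755905 -9.13237593442004
[ 530.71883414 -417.36873796] [ 530.15959423 -421.50110735] [ 530.39381788 -419.78264217] [ 530.75840614 -416.97873627]
[[ 537.45840035 -495.69466678]
 [ 512.71387885 -525.30297587]
 [ 596.84687894 -397.53511279]
 [ 612.69380264 -320.71406464]]
```

Run:
```python
from h import *
import pickle
c=pickle.load(open("w11.pkl","rb")); g=cv2.cvtColor(c["im"],cv2.COLOR_BGR2GRAY)
for x in(298,321,344): print(x,"t",g[164:180,x].tolist(),"m",g[204:222,x].tolist(),"b",g[284:312,x].tolist())
for r0 in(209,211,213): print(r0,cast(c,[(321,r0),(321,301.5)],.065)[:,:2]*1000)
```

```text
298 t [88, 89, 88, 88, 90, 110, 157, 197, 206, 208, 209, 208, 209, 208, 220, 245] m [246, 246, 246, 246, 245, 240, 222, 207, 203, 202, 202, 215, 243, 247, 247, 247, 247, 247] b [247, 247, 247, 247, 247, 247, 247, 247, 247, 247, 247, 247, 247, 247, 247, 247, 247, 247, 216, 148, 136, 134, 134, 134, 132, 132, 132, 132]
321 t [91, 95, 94, 94, 94, 112, 159, 197, 209, 208, 209, 206, 207, 206, 217, 244] m [239, 239, 239, 239, 237, 232, 222, 217, 216, 216, 217, 223, 243, 247, 247, 247, 247, 247] b [247, 247, 247, 247, 247, 247, 247, 247, 247, 247, 247, 247, 247, 247, 247, 247, 247, 246, 217, 176, 169, 171, 171, 170, 169, 170, 170, 166]
344 t [127, 127, 126, 128, 128, 130, 152, 181, 200, 204, 206, 206, 206, 207, 218, 244] m [247, 247, 247, 247, 247, 244, 230, 211, 205, 206, 205, 214, 240, 247, 247, 247, 247, 247] b [247, 247, 247, 247, 247, 247, 247, 247, 247, 247, 247, 247, 247, 247, 247, 247, 247, 247, 226, 148, 123, 121, 122, 123, 122, 123, 122, 120]
209 [[ 534.2793052  -395.22066011]
 [ 524.86233394 -453.81765729]]
211 [[ 534.08914528 -396.4033029 ]
 [ 524.86233394 -453.81765729]]
213 [[ 533.89844308 -397.58934588]
 [ 524.86233394 -453.81765729]]
```

Run:
```python
from h import *
import pickle
c=pickle.load(open("w11.pkl","rb"))
P=cast(c,[(321,178.3),(321,302.2)],.045)[:,:2]*1000; print(P,np.linalg.norm(P[0]-P[1]),P.mean(0))
P=cast(c,[(321,215.5),(321,290)],.065)[:,:2]*1000; print(P,np.linalg.norm(P[0]-P[1]),P.mean(0))
```

```text
[[ 536.73561273 -380.38151838]
 [ 523.32800906 -463.79657197]] 84.48570885960206 [ 530.0318109  -422.08904517]
[[ 533.6592978  -399.07671219]
 [ 526.10815489 -446.06212825]] 47.58832925103883 [ 529.88372635 -422.56942022]
```

Request:
arm_command(rows="1.7 -5.4 0 0 0 0; 1.7 -5.4 -30 0 0 0; 1.7 -5.4 -80 0 0 0; 1.7 -5.4 -120 0 0 0; 1.7 -5.4 -134 0 0 0; 1.7 -5.4 -134 0 0 0; 1.7 -5.4 -134 0 0 0", jaw=0.75)

```text
t: 24.2
tool_pos: [0.5312, -0.4232, 0.0981]
tool_rot: [2.394, 2.033, -0.007]
contact_force: [0.4, -0.0, 0.3]
opening: 0.0642
```

Request:
arm_command(rows="0 0 0 0 0 0; 0 0 0 0 0 0; 0 0 0 0 0 0; 0 0 0 0 0 0; 0 0 0 0 0 0; 0 0 0 0 0 0; 0 0 0 0 0 0", jaw=0, squeeze=40)

```text
t: 25.08
tool_pos: [0.532, -0.4242, 0.1006]
tool_rot: [2.392, 2.031, -0.007]
contact_force: [-1.8, 0.4, 6.9]
opening: 0.0356
```

Request:
arm_command(rows="0 0 40 0 0 0; 0 0 80 0 0 0; 0 0 110 0 0 0; -8 40 110 0 0 0; -18 88 110 0 0 0; -29 138 110 0 0 0; -40 188 110 0 0 -1; -51 240 110 0 0 -1; -62 292 110 0 0 -1; -73 345 110 0 0 -2; -84 398 110 0 0 -2; -95 450 110 0 0 -2.5")

```text
t: 26.58
tool_pos: [0.4362, 0.0274, 0.2105]
tool_rot: [2.436, 1.977, -0.006]
contact_force: [0.8, -0.1, -1.4]
opening: 0.0354
```

Request:
arm_command(rows="-9 43 0 0 0 0; -19 90 0 0 0 0; -28 135 0 0 0 0; -34 160 -10 0 0 0; -34 164 -20 0 0 0; -34 164 -20 0 0 0; -34 164 -20 0 0 0")

```text
t: 27.45
tool_pos: [0.4025, 0.1906, 0.1906]
tool_rot: [2.437, 1.976, -0.006]
contact_force: [-0.1, -0.9, -2.0]
opening: 0.0355
```

```bash
python3 look.py w12
```

```text
t 27.45 pos [402.5 190.6 190.6] jawyaw -11.94 tilt [-2.0e-04 -5.6e-03 -1.0e+00] f [-0.1 -0.9 -2. ] open 35.5
```

View pics/w12.png

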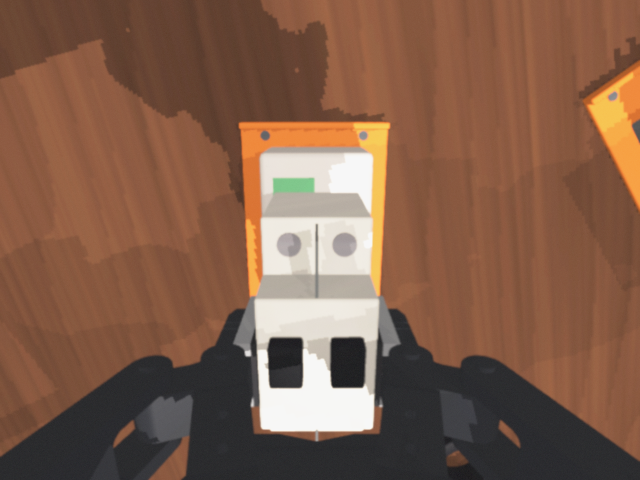

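Run:
```python
from h import *
import pickle
c=pickle.load(open("w12.pkl","rb"))
a=np.radians(-11.87);L=np.array([-np.sin(a),np.cos(a)]);X=np.array([np.cos(a),np.sin(a)])
for n,px,z,d in[("lip",[(239,123),(390,123)],.010,68),("ctrl",[(260,153.5),(373.5,153.5)],.046,54),("brk base",[(262,217),(372.5,217)],.135,42),("nose",[(255,298),(380.5,298)],.155,23)]:
    P=cast(c,px,z)[:,:2]*1000; m=P.mean(0)-d*L
    print(n,"w",np.linalg.norm(P[1]-P[0]).round(1),m.round(1),"X",(m@X).round(1),"L",(m@L).round(1),np.degrees(np.arctan2(*(P[1]-P[0])[::-1])).round(2))
```

```text
lip w 89.4 [402.9 192.3] X 354.7 L 271.1 -11.92
ctrl w 58.6 [404.1 191.5] X 356.0 L 270.5 -11.91
brk base w 34.8 [404.2 191.9] X 356.1 L 271.0 -11.91
nose w 35.4 [404.4 192.4] X 356.2 L 271.5 -11.92
```

Request:
arm_command(rows="0 0 -15 0 0 0; 0 0 -30 0 0 0; 0 0 -39 0 0 0; 0 0 -43 0 0 0; 0 0 -44 0 0 0; 0 0 -45 0 0 0; 0 0 -45 0 0 0")

```text
t: 28.38
tool_pos: [0.4029, 0.1908, 0.1466]
tool_rot: [2.437, 1.975, -0.004]
contact_force: [-2.9, -0.4, 2.5]
opening: 0.0353
```

Request:
arm_command(rows="0 0 0 0 0 0; 0 0 0 0 0 0; 0 0 0 0 0 0; 0 0 0 0 0 0; 0 0 30 0 0 0; 0 0 70 0 0 0; 0 0 120 0 0 0; 0 0 120 0 0 0; 0 0 120 0 0 0; 0 0 120 0 0 0", jaw=0.8)

```text
t: 29.62
tool_pos: [0.4022, 0.1906, 0.2647]
tool_rot: [2.438, 1.976, -0.009]
contact_force: [-0.0, 0.2, -0.4]
opening: 0.0684
```

```bash
python3 look.py w13
```

```text
t 29.625 pos [402.2 190.6 264.7] jawyaw -11.95 tilt [-0.0023 -0.006  -1.    ] f [-0.   0.2 -0.4] open 68.4
```

View pics/w13.png

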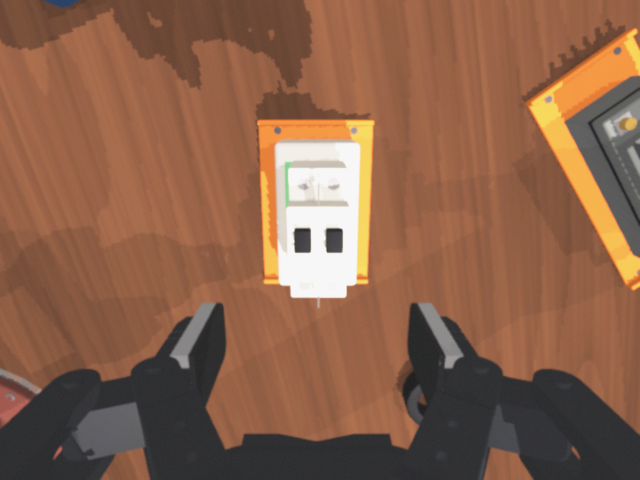

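```bash
python3 -c "
from h import *
c=grab('side','s2.png'); i=c['im'][90:300,120:440]; cv2.imwrite('pics/s2c.png',cv2.resize(i,None,fx=2.4,fy=2.4,interpolation=2))"
```

```text
(no output)
```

View pics/s2c.png

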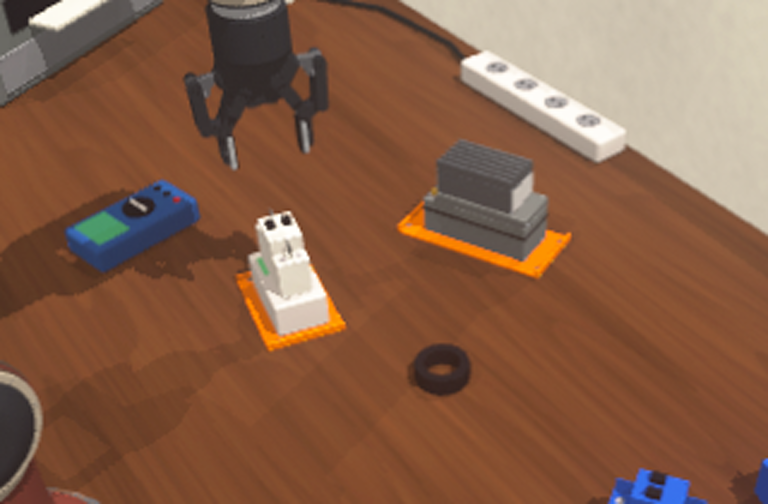

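Both stacks stand flat and upright on their plates, the fins and levers face up, and the gripper is clear.

```bash
python3 -c "
from h import *
print(workorder.finish_job(), monitor.get_obs()['t'])"
```

```text
the job is handed in; nothing more can be done
the job is handed in; nothing more can be done
```

The job is done and handed in at about 30 s of robot time. The battery is on the long plate with the inverter on it, fins up. The controller is on the short plate with the breaker on it, levers up. I placed them in that order.

**Centring:** each position below is read from the wrist camera, whose calibration is good to about 2 mm.

| Unit | Off-centre from what it stands on | When measured |
|---|---|---|
| Battery | about 1.3 mm | after release |
| Inverter | 1–2 mm | after release |
| Controller | about 1 mm | after release |
| Breaker | under 1 mm | held just above the controller |

- **Alignment:** the long sides line up to within about 0.3°.
- **Breaker:** I did not measure its position again after release. The wrist and side pictures show it upright and centred on the controller.
- **Disagreement:** readings of the battery's position along its length differed by 1–2 mm between its step edge and its far end, so I aimed between them.
- **Forces:** the highest reading I saw after a move was about 10 N, well below the limits.
- **Other objects:** I touched none of them. The tape and the multimeter show in the last side picture. The screwdriver and the pink look-alike are outside it, and the blue ones show only at its edge.

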